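Turn the filled candle tin over onto its lid

TASK

Move the flat candle tin from its leaning stand to the empty stand, turned over so that its lid is underneath, against the back bars, and its bottom faces up; it leans in the stand on one of its long edges as it does now, centred on the ledge. The lid is loose: keep it pinched shut all the way, so that it never comes open. Set the tin down rather than drop it, and leave the other things on the table where they are.

Things in the scene. Friction and masses are not known exactly. Their poses are not given: they have to be found in the camera images.
- tin_center (a point): centre of the flat brass-coloured closed tin of set wax, 0.3 to 0.5 kg: 80 (its x) x 120 (its y) x 46 mm (its z; body 42, lid plate 4). z points to the lid: lid face at +23 mm, bottom at -23 mm. At the start it leans in a stand: bottom on the back bars, x pointing down the back, +x edge on the ledge, -x edge free on top, lid facing up and to the robot's left.
- lid_center (a point): the tin's loose plain metal lid: 77 x 117 x 4 mm plate, with an 8 mm deep plug below it that sits in the tin's mouth with 1.5 mm play; nothing fastens it, only its weight or a pinch keeps it on. This point is the middle of the plate, 21 mm along the tin's z from tin_center when shut; axes as the tin's.
- stand_from: fixed steel leaning stand that holds the tin at the start: 110 x 120 mm foot plate, and a V, its bottom 50 mm up, made by a 120 mm wide ledge and two 12 mm wide back bars (84 mm clear between them, ending 58 mm up from the V). Origin under the foot plate's middle; x level, to the front (the side the lid faces at the start), y along the ledge, z up.
- stand_from_seat (a point): where the closed tin's centre lies when seated in that stand, either way over: 96 mm above the table, over the foot's middle, 40 mm up the back from the ledge, 23 mm out from the back. Axes are the stand's. The back leans 35 degrees from vertical: down the back is (0.574, 0, -0.819), straight out of the back, along the ledge, is (0.819, 0, 0.574).
- stand_to: the empty stand, where the tin is to go; the same in form and axes as stand_from
- stand_to_seat (a point): where the closed tin's centre lies when seated in the empty stand, 96 mm above the table over the foot's middle; axes and directions as for stand_from_seat.
- candle1: bystander: round brass-coloured candle can, 75 mm across, 86 mm tall with its cardboard wick; origin under its middle, z up
- candle2: bystander: round brass-coloured candle can, 75 mm across, 86 mm tall with its cardboard wick; origin under its middle, z up
- candle3: bystander: round brass-coloured candle can, 75 mm across, 86 mm tall with its cardboard wick; origin under its middle, z up
- mallet: bystander: hammer lying on the table; origin at its underside
- wicks: bystander: small stack of cardboard wick strips, 100 x 32 x 20 mm; origin under its middle
- spatula: bystander: spatula lying on the table; origin at its underside
Things that resemble listed ones, but are neither listed nor needed, are in the scene too. Leave any pink look-alike of the part that bears tin_center alone. Of the things that look like the part that bears lid_center, the smaller one is meant.

How it is judged (in metres and radians):
At the end, for the whole second after the job is handed in: The tin rests in the formerly empty stand, its centre within 22 mm of the stand's seat point, its lid facing down (lid axis 115 to 135 degrees from straight up, 125 when seated), the lid shut to within 3 mm, the tin at rest and released (distance between tin_center and stand_to_seat below 0.022 m and angle between tin_center's own z axis and vertical between 2.01 and 2.36 rad and z of lid_center in the frame of tin_center below 0.024 m and angle between the z axis of lid_center and the z axis of tin_center, either way round below 0.06 rad and linear speed of tin below 0.02 m/s and contact force between the fingers and tin below 0.1 N); the robot touches nothing.
It fails at once if the lid comes open (lifts more than 6 mm from its shut place) (z of lid_center in the frame of tin_center above 0.027 m).
It fails at once if the tin is dropped (faster than 0.6 m/s with no finger on it) (linear speed of tin above 0.6 m/s and contact force between the fingers and tin below 0.05 N).
It fails at once if another loose thing on the table is moved more than 30 mm (distance of any of candle1, candle2, candle3, mallet, wicks, spatula from where it was at the start of the episode above 0.03 m).
It also fails if it takes over 48 s, if anything falls off the work surface, if the arm or the gripper's body presses on something with over 40 N, if the wrist force passes 120 N, or if a joint passes its speed limit or range.

ROBOT

A 6-joint arm with a two-finger parallel gripper is mounted at the origin on the work surface. World frame = base frame: x ahead of the robot, y to its left, z up, the work surface at z = 0. Lengths are in m, angles in degrees, forces in N, time in s.
With the tool pointing down it reaches from about 0.275 to 0.725 m from the base axis. Payload 5.6 kg.
Tool frame: the origin (TCP) lies between the finger pads; the fingertips stand 11 mm ahead of it and the grasp point (between the pads) lies 8 mm behind it; z points along the fingers, y is the line along which they close (so a half turn about z gives the same grasp; the last joint's range is limited). The gripper opens to 85 mm and grips with 20 to 120 N. Pads are 22 mm wide; open, the fingers measure 114 mm over their backs; the gripper's body (76 mm by 85 mm) begins 54 mm behind the grasp point. The pads swing forward as they close: fully open they stand 13 mm farther back than shut.
Start: joints at [-47.693, 14.616, 6.199, 0, -81.583, -16.306], TCP at [0.241, -0.494, 0.242] pointing down, gripper open.
Joint ranges: [-168.99, 168.99], [-69.2, 112.95], [-62.41, 85.93], [-164.36, 98.24], [-168.68, -3.75], [-174.98, 174.98]. Speed limits (degrees/s): [147.25, 147.25, 180, 180, 180, 180].

INTERFACE

Orientations are given as [roll, pitch, yaw] about the fixed x, y, z axes, in that order (R = Rz(yaw) Ry(pitch) Rx(roll)).
In Python, from bench import bot, optics, job gives the robot as it stands.
- The arm moves only by the tool apply_moves, never from a script. Its argument "series" is one flat list of numbers, 5 for each row, row after row: the shift along the tool's x, y, z in cm, then the turn about the tool's z in rad, then the finger opening in cm, from 0 to 8.54. A call has 1 to 20 rows; each row is the pose to reach, as a shift and turn from the pose commanded when the call began, along the tool's axes at that moment; what a row does not reach only later rows make up. A row lasts 1/12 s, in which the tool goes at most 41.7 mm and 7.16 degrees, less where a joint would pass 70% of its speed; a pose out of reach is approached as far as the arm can. A call with a gripper value outside its range is refused whole. The fingers move at their own pace and stop on an object; "force" is the grip in N (left out, the last holds). Time passes only in rows, so rows that repeat a pose let the fingers close. It gives the time, the measured TCP pose, the force, the opening and the grip force at its end, in the units of the state.
- bot.sense(): the state, without advancing time (a new reading comes with each control period).
- optics.grab_frame(name): name is "scene" or "top" or "wrist"; returns a dict with "color" (384x512x3 uint8, red, green, blue), "mtx" (3x3 intrinsics, pixels), "rvec" (rotation vector, rad) and "tvec" (3), from world to camera coordinates, as OpenCV has them; the wrist camera has in their place "mount" (4x4, takes a point from camera to tool coordinates, whose origin is the TCP and whose axes are the flange's). Camera axes: x right, y down, z forward; pixel columns grow to the right and rows downward; lengths in m; the calibration is good to about 2 mm. The wrist camera is an equidistant fisheye: a pixel r from the principal point sees the ray r / f radians off the axis. A picture is of the moment at which its call begins: read the wrist's pose just before it. There is no depth.
- job.hand_in(): hands the job in; it is judged then, once.
The state is a dict: "time_s": time; "qpos": joint angles; "joint_velocities": joint speeds; "tau": joint torques, N m; "position": TCP position; "ee_rot": TCP orientation; "ft_force": force on the tool from outside, world axes, zero at the start; "torque": the same for the moment, N m; "grip_width": finger opening in m; "gripper_force": force on a finger pad.
Only numpy, scipy, OpenCV 4.12 (cv2) and the standard library are available. Lean on these libraries where they do the work, as an engineer would, in place of code of your own. Each camera call takes 0.05 s, during which the arm holds its last target. There are 200 camera calls.

## Working session

There is one attempt and no reset: what is moved stays moved. The work goes in short steps, Python scripts to look and compute and a tool call to move; the robot and the scene stay as the last step left them, time stands still between calls to the robot, and variables do not carry over. Pictures are saved under pics/ and viewed, at most 13 in all, crops included, and the job is handed in when it is done.

Besides the shell and the picture viewer there is one more tool, called after ">>>" as a command line: name --argument value ..., lists and objects as JSON in quotes. apply_moves: Moves the arm, as the interface text tells. Its arguments: {"type":"object","properties":{"series":{"type":"array","items":{"type":"number"}},"force":{"type":"number"}},"required":["series"]}

```bash
ls; mkdir -p pics
python3 - <<'E'
from bench import bot, optics
import cv2, numpy as np, pickle
print(bot.sense())
d={}
for n in ("scene","top","wrist"):
    f=optics.grab_frame(n); d[n]=f
    cv2.imwrite(f"pics/{n}0.png",f["color"][:,:,::-1])
    print(n,{k:np.round(v,4).tolist() for k,v in f.items() if k!="color"})
pickle.dump(d,open("f0.pkl","wb"))
a=[cv2.imread(f"pics/{n}0.png") for n in("scene","top")]
cv2.imwrite("pics/both.png",cv2.resize(a[0],(780,585)))
cv2.imwrite("pics/topL.png",cv2.resize(a[1],(780,585)))
E
```

```text
pics
{'time_s': 0.0, 'qpos': array([-4.76925239e+01,  1.46522212e+01,  6.13126773e+00, -2.81250512e-02,
       -8.15840042e+01, -1.63029827e+01]), 'joint_velocities': array([-0.01546114, -0.03009217,  0.04113589,  0.08707229, -0.05480147,
        0.05808432]), 'tau': array([-8.73077752e-04, -3.86625445e+01,  2.37928158e+01,  5.36478236e+00,
       -6.13113429e-03, -3.00839588e-05]), 'position': array([ 0.24096066, -0.49387293,  0.24140503]), 'ee_rot': array([ 1.79891454e+02, -2.76744376e-03, -1.53999646e+02]), 'ft_force': array([-0.27697992,  0.08881603, -0.0023939 ]), 'torque': array([-0.05104667, -0.00195404, -0.00906331]), 'gripper_force': 0.0, 'grip_width': 0.08529280950025075}
scene {'mtx': [[424.8072, 0.0, 259.3729], [0.0, 424.8072, 191.6545], [0.0, 0.0, 1.0]], 'rvec': [1.9999, 1.0572, -0.5318], 'tvec': [-0.3567, -0.174, 1.6009]}
top {'mtx': [[499.9447, 0.0, 261.5528], [0.0, 499.9447, 200.7225], [0.0, 0.0, 1.0]], 'rvec': [2.2268, -2.1849, 0.0612], 'tvec': [0.0567, 0.5128, 1.7969]}
wrist {'mtx': [[297.3186, 0.0, 251.2234], [0.0, 297.3186, 191.2496], [0.0, 0.0, 1.0]], 'mount': [[0.0007, -0.9594, -0.2821, 0.0708], [1.0, 0.0003, 0.0014, 0.0001], [-0.0013, -0.2821, 0.9594, -0.1316], [0.0, 0.0, 0.0, 1.0]]}
```

View pics/both.png

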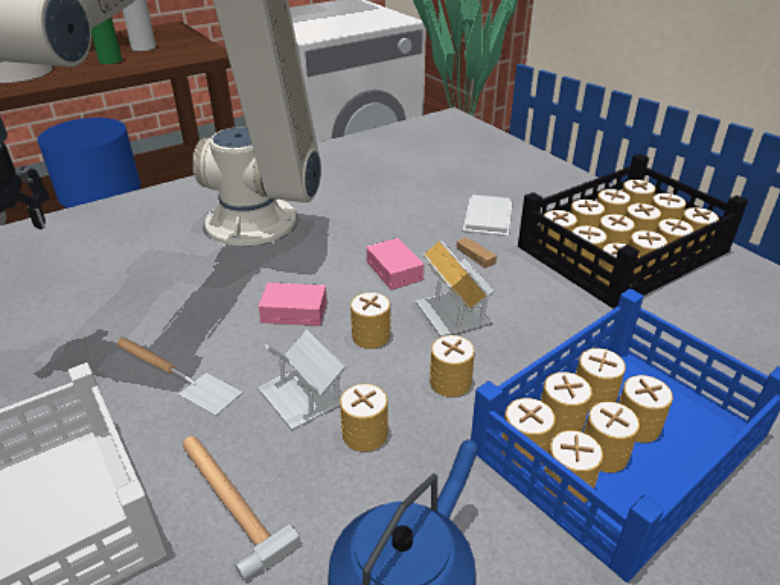

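View pics/topL.png

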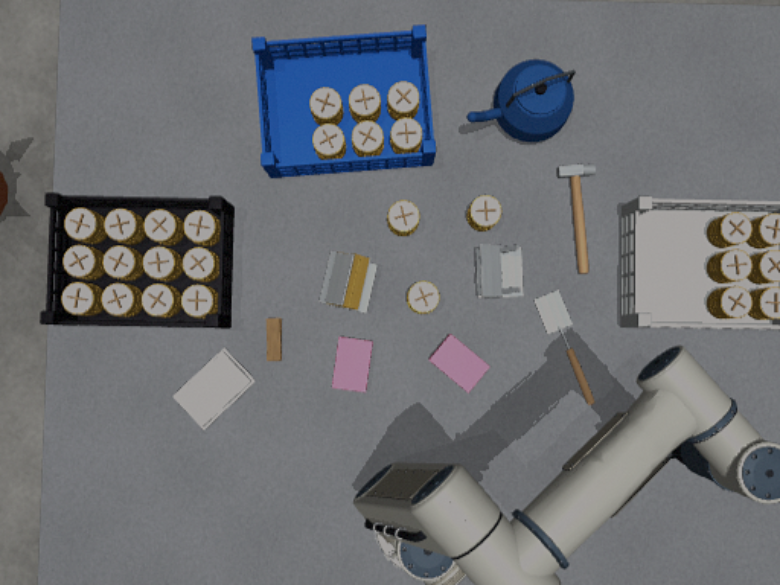

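The top view shows the brass tin with a grey lid at (350,280) in one stand, and the empty stand at (497,270). Pink blocks at (352,363) and (459,362) are look-alikes to leave alone. The large grey plate at (214,388) is the bigger lid look-alike; the lid meant is the smaller one on the brass tin. I'll confirm both stands in one enlarged crop.

Run:
```python
import cv2,numpy as np
s=cv2.imread("pics/scene0.png");t=cv2.imread("pics/top0.png")
k=0.6564
def c(im,x0,y0,w=66,h=50): return cv2.resize(im[y0:y0+h,x0:x0+w],(396,300),interpolation=cv2.INTER_CUBIC)
A=np.hstack([c(s,266,155,),c(s,165,215)]);B=np.hstack([c(t,197,160),c(t,294,152)])
cv2.imwrite("pics/crop.png",np.vstack([A,B]))
```

```text
(no output)
```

View pics/crop.png

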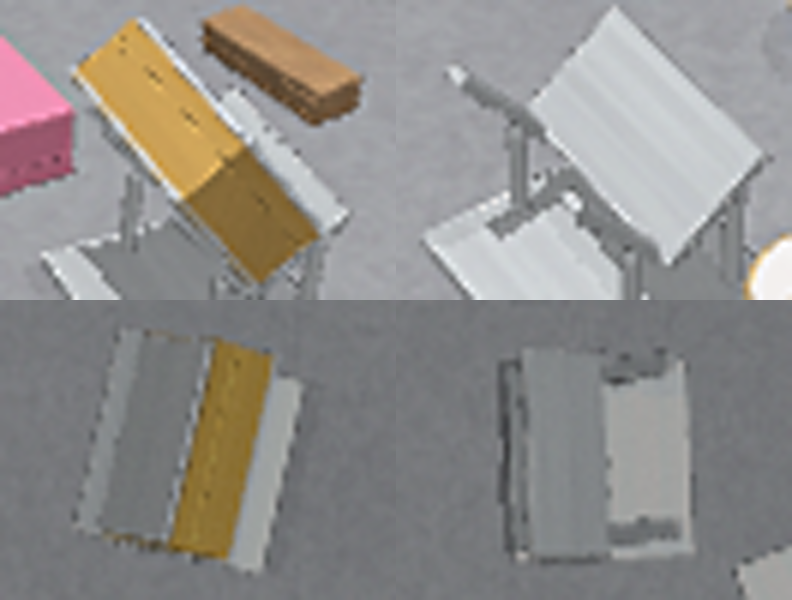

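The crops confirm it. The brass tin with its grey lid is in the left stand, with the -x edge on top at crop (215..273,338..558) and the lid facing left. The empty stand's ledge panel is on the left (523–605) and its bars are on the right, so both stands face +y. Next I fit both stands in the two fixed views.

```bash
cat > h.py <<'E'
import numpy as np,cv2,pickle
from scipy.optimize import least_squares
D=np.array([.574,0,-.819]);O=np.array([.819,0,.574]);Y=np.array([0,1,0.])
def proj(f,P): return cv2.projectPoints(np.float64(P),np.float64(f["rvec"]),np.float64(f["tvec"]),np.float64(f["mtx"]),None)[0][:,0]
def world(p,P):
    c,s=np.cos(p[2]),np.sin(p[2]); P=np.asarray(P)
    return np.c_[c*P[:,0]-s*P[:,1]+p[0],s*P[:,0]+c*P[:,1]+p[1],P[:,2]]
def tin(x,y,z): return np.array([0,0,.096])+x*D+y*Y+z*O
E
python3 - <<'E'
from h import *
F=pickle.load(open("f0.pkl","rb"));s,t=F["scene"],F["top"]
cr=lambda L,x0,y0,ox,oy:[((x-ox+.5)/6+x0-.5,(y-oy+.5)/6+y0-.5) for x,y in L]
# stand_from : tin corners
P=[tin(-.04,y,z) for y,z in((-.06,.021),(-.06,-.023),(.06,-.023),(.06,.021))]
pt=cr([(215,338),(273,352),(228,558),(170,545)],197,160,0,300)
Q=[tin(-.04,.06,.019),tin(-.04,.06,-.023),tin(-.04,-.06,-.023),tin(-.04,-.06,.019),tin(.04,-.06,.019),tin(.04,-.06,-.023)]
ps=cr([(138,22),(75,72),(180,198),(245,148),(318,235),(262,282)],266,155,0,0)
def fit(g,x0):
    r=least_squares(g,x0,loss="soft_l1"); print(np.round(r.x,4),np.degrees(r.x[2]).round(2),"res",np.round(g(r.x),1).tolist()); return r.x
fit(lambda p:np.r_[(proj(t,world(p,P))-pt).ravel(),(proj(s,world(p,Q))-ps).ravel()],[.55,.15,1.5])
# stand_to: ledge (length L), foot right corners
V=lambda y:np.array([.0041,y,.05])
pt2=cr([(605,352),(607,555),(523,350),(525,555),(685,360),(692,550)],294,152,396,300)
ps2=cr([(530,105),(665,262),(615,8),(765,158),(422,240)],165,215,396,0)
def g(p):
    L=p[3];T=[V(-.06),V(.06),V(-.06)+L*O,V(.06)+L*O,[-.055,-.06,p[4]],[-.055,.06,p[4]]]
    S=[V(.06),V(-.06),V(.06)+L*O,V(-.06)+L*O,[-.055,.06,p[4]]]
    return np.r_[(proj(t,world(p,T))-pt2).ravel(),(proj(s,world(p,S))-ps2).ravel()]
fit(g,[.55,-.05,1.5,.05,.005])
# bystanders near: candles tops (z .08) and others, top view px (780-wide)
def back(px,z):
    R=cv2.Rodrigues(t["rvec"])[0];u=np.linalg.solve(t["mtx"],[px[0]*512/780,px[1]*384/585,1]);d=R.T@u;c=-R.T@t["tvec"].ravel();return (c+d*(z-c[2])/d[2])[:2].round(3)
for n,q,z in(("c1",(403,217),.086),("c2",(485,212),.086),("c3",(424,297),.086),("malletend",(583,270),.02),("spat",(552,312),.01)):print(n,back(q,z))
E
```

```text
[0.5649 0.1873 1.3672] 78.34 res [-0.4, -0.4, 0.6, 0.4, 0.3, 0.4, -0.9, -0.1, -0.3, -0.8, -0.5, 0.1, -0.0, 0.9, 0.7, -0.6, 1.0, -0.1, -0.7, 1.4]
[ 5.9880e-01 -1.7250e-01  1.6105e+00  5.9000e-02  1.2000e-03] 92.27 res [-0.6, -0.0, 0.0, -0.2, 0.7, -0.6, 1.2, -0.4, 0.3, -0.0, 0.0, 1.1, -0.2, 0.0, 0.7, -0.1, 0.3, -0.4, -0.3, -0.7, 0.1, -0.0]
c1 [0.712 0.061]
c2 [ 0.727 -0.127]
c3 [0.53 0.01]
malletend [ 0.605 -0.37 ]
spat [ 0.504 -0.299]
```

```bash
cat >> h.py <<'E'
def plan(cur,target,yaw):  # cur=(x,y,z,yaw deg): shift cm in tool axes, turn rad
    a=np.radians(cur[3]);d=np.array(target)-cur[:3]
    t=(cur[3]-yaw+180)%360-180
    return np.round([100*(d[0]*np.cos(a)+d[1]*np.sin(a)),100*(d[0]*np.sin(a)-d[1]*np.cos(a)),-100*d[2],np.radians(t)],2)
def seat(st,dx,z):
    x,y,w=dict(f=(.5649,.1873,78.34),t=(.5988,-.1725,92.27))[st];return np.array([x+dx*np.cos(np.radians(w)),y+dx*np.sin(np.radians(w)),z])
E
python3 -c "
from h import *
print(plan([.241,-.494,.2415,-154],seat('f',-.003,.25),-11.66))"
```

```text
[-58.79  46.8   -0.85  -2.48]
```

>>> apply_moves --series '[-29,23,-0.85,-1.0,8.5,-58.8,46.8,-0.85,-2.48,8.5,-58.8,46.8,-0.85,-2.48,8.5,-58.8,46.8,-0.85,-2.48,8.5,-58.8,46.8,-0.85,-2.48,8.5,-58.8,46.8,-0.85,-2.48,8.5,-58.8,46.8,-0.85,-2.48,8.5,-58.8,46.8,-0.85,-2.48,8.5,-58.8,46.8,-0.85,-2.48,8.5,-58.8,46.8,-0.85,-2.48,8.5,-58.8,46.8,-0.85,-2.48,8.5,-58.8,46.8,-0.85,-2.48,8.5,-58.8,46.8,-0.85,-2.48,8.5,-58.8,46.8,-0.85,-2.48,8.5,-58.8,46.8,-0.85,-2.48,8.5,-58.8,46.8,-0.85,-2.48,8.5,-58.8,46.8,-0.85,-2.48,8.5,-58.8,46.8,-0.85,-2.48,8.5,-58.8,46.8,-0.85,-2.48,8.5,-58.8,46.8,-0.85,-2.48,8.5]' --force 40

```text
time_s: 1.82
position: [0.5647, 0.1865, 0.2487]
ee_rot: [179.9, 0.1, -11.4]
ft_force: [-0.1, -1.2, 0.3]
grip_width: 0.0852
gripper_force: 0.0
```

```bash
cat >> h.py <<'E'
from scipy.spatial.transform import Rotation as Ro
def wproj(f,s,P):
    R=Ro.from_euler("xyz",s["ee_rot"],degrees=True).as_matrix()
    T=(np.asarray(P)-s["position"])@R; M=np.array(f["mount"]); C=(T-M[:3,3])@M[:3,:3]
    K=np.array(f["mtx"]); r=np.hypot(C[:,0],C[:,1]); th=np.arctan2(r,C[:,2])
    return np.c_[K[0,2]+K[0,0]*th*C[:,0]/r,K[1,2]+K[1,1]*th*C[:,1]/r]
E
python3 - <<'E'
from h import *
from bench import bot,optics
s=bot.sense();f=optics.grab_frame("wrist");im=f["color"][:,:,::-1].copy()
print(s["position"],s["ee_rot"],s["qpos"])
p=[.5649,.1873,np.radians(78.34)]
im=cv2.resize(im,None,fx=1.5,fy=1.5,interpolation=cv2.INTER_CUBIC)
P=world(p,[tin(-.04,y,z) for y,z in((-.06,.019),(-.06,-.023),(.06,-.023),(.06,.019))]+[tin(.04,y,.021) for y in(-.06,.06)])
for q in wproj(f,s,P): cv2.circle(im,tuple(int(v*1.5) for v in q),3,(0,0,255),-1)
cv2.imwrite("pics/w1.png",im)
E
```

```text
[0.56469422 0.18645229 0.24869619] [ 1.79895030e+02  1.46390183e-01 -1.13977352e+01] [ 3.33034295e+01  1.98088656e+01  1.43370878e+01 -2.84826035e-02
 -8.47061114e+01  4.53016413e+01]
```

View pics/w1.png

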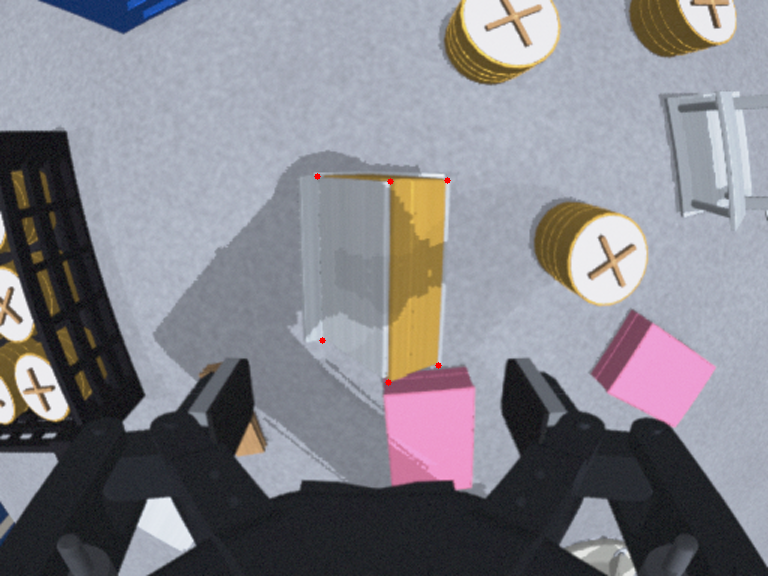

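The predicted tin corners, e.g. (447,180), (390,181) and (388,381), land within about 2 mm of the image, so the fit holds. I'll descend with the fingers astride the tin.

>>> apply_moves --series '[0,0,0,0,8.54,0,0,3,0,8.54,0,0,6,0,8.54,0,0,9,0,8.54,0,0,11,0,8.54,0,0,12,0,8.54,0,0,13,0,8.54,0,0,14,0,8.54,0,0,14.5,0,8.54,0,0,14.5,0,8.54,0,0,14.5,0,8.54]'

```text
time_s: 2.78
position: [0.5649, 0.1842, 0.1065]
ee_rot: [-180.0, -0.1, -11.9]
ft_force: [0.2, -0.6, 0.3]
grip_width: 0.0856
gripper_force: 0.0
```

>>> apply_moves --series '[0,0,0,0,8.0,0,-0.1,0,0,7.6,0,-0.3,0,0,7.2,0,-0.3,0,0,7.2,0,-0.5,-0.1,0,6.9,0,-0.7,-0.1,0,6.6,0,-0.9,-0.2,0,6.4,0,-0.9,-0.2,0,6.4,0,-0.9,-0.2,0,6.4]'

```text
time_s: 3.53
position: [0.5638, 0.1779, 0.111]
ee_rot: [178.5, 0.1, -12.0]
ft_force: [-9.7, -42.3, 22.6]
grip_width: 0.0648
gripper_force: 22.2
```

```bash
cat > shot.py <<'E'
import sys;from h import *
from bench import bot,optics
n=sys.argv[1];st=sys.argv[2]
s=bot.sense();print(s["position"].round(4),s["ee_rot"].round(1),s["ft_force"].round(1),s["grip_width"].round(4),s["gripper_force"])
f=optics.grab_frame("scene");w=optics.grab_frame("wrist")
x,y,h=(240,110,75) if st=="f" else (140,165,75)
a=cv2.resize(f["color"][y:y+h+25,x:x+100],(400,400),interpolation=cv2.INTER_CUBIC)
b=cv2.resize(w["color"][60:320,60:320+0+60],(400,325),interpolation=cv2.INTER_CUBIC);b=cv2.copyMakeBorder(b,0,75,0,0,cv2.BORDER_CONSTANT)
cv2.imwrite(f"pics/{n}.png",np.hstack([a,b])[:,:,::-1])
E
python3 shot.py g1 f
```

```text
Traceback (most recent call last):
  File "shot.py", line 4, in <module>
    s=bot.sense();print(s["position"].round(4),s["ee_rot"].round(1),s["ft_force"].round(1),s["grip_width"].round(4),s["gripper_force"])
                                                                                           ^^^^^^^^^^^^^^^^^^^^^
AttributeError: 'float' object has no attribute 'round'
```

```bash
sed -i 's/s\["grip_width"\].round(4)/s["grip_width"]/' shot.py; python3 shot.py g1 f
```

```text
[0.5638 0.1779 0.111 ] [ 1.785e+02  1.000e-01 -1.200e+01] [ -9.7 -42.3  22.6] 0.06479163708692479 22.210065722465515
```

View pics/g1.png

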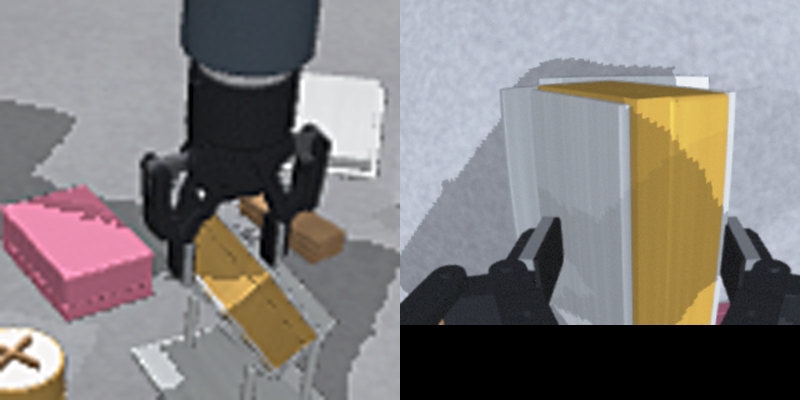

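The tin (left panel, 230,270) hasn't moved: the fingers are astride it, but friction from the pads swinging downward jammed it. I'll open, go deeper, then raise the tool along the pivot arc while closing gently.

>>> apply_moves --series '[0,0.5,0,0,7.0,0,1.0,0,0,8.54,0,1.0,0,0,8.54,0,1.0,0,0,8.54,0,1.0,0.4,0,8.54,0,1.0,0.9,0,8.54,0,1.0,1.4,0,8.54,0,1.0,1.4,0,8.54,0,1.0,1.4,0,8.54]' --force 20

```text
time_s: 4.38
position: [0.5639, 0.1833, 0.093]
ee_rot: [179.9, 0.1, -11.9]
ft_force: [-0.4, 0.7, 0.6]
grip_width: 0.0853
gripper_force: 0.0
```

>>> apply_moves --series '[0,0,0,0,8.0,0,0,-0.2,0,7.6,0,0,-0.3,0,7.5,0,0,-0.6,0,7.2,0,-0.1,-0.9,0,6.9,0,-0.1,-1.3,0,6.6,0,-0.2,-1.6,0,6.3,0,-0.3,-1.9,0,6.1,0,-0.4,-2.3,0,5.9,0,-0.4,-2.3,0,5.9]'

```text
time_s: 5.22
position: [0.5649, 0.1858, 0.118]
ee_rot: [179.9, -0.0, -11.9]
ft_force: [-2.5, -6.3, 5.0]
grip_width: 0.0592
gripper_force: 3.7
```

```bash
python3 shot.py g2 f
```

```text
[0.5649 0.1858 0.118 ] [179.9  -0.  -11.9] [-2.5 -6.3  5. ] 0.05917773880200063 3.664961624890566
```

View pics/g2.png

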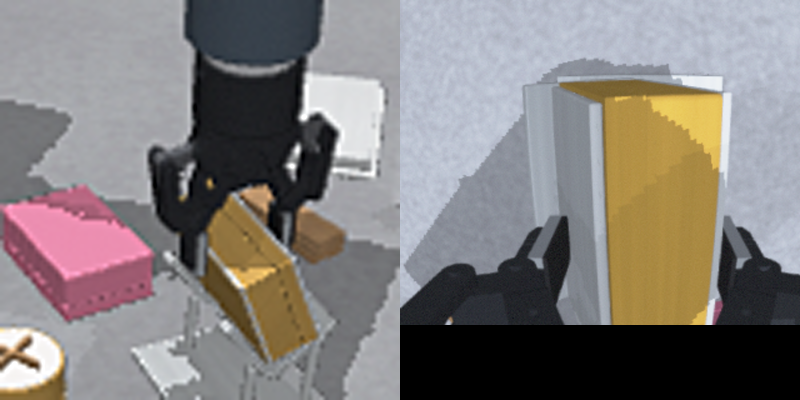

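The tin is tipping upright about its ledge edge as planned, with the end face now steep at (285,310) and forces small. Continuing the arc.

>>> apply_moves --series '[0,-0.15,-0.3,0,5.7,0,-0.3,-0.6,0,5.5,0,-0.5,-0.9,0,5.3,0,-0.7,-1.15,0,5.15,0,-0.9,-1.4,0,5.0,0,-1.15,-1.6,0,4.9,0,-1.4,-1.8,0,4.75,0,-1.65,-2.0,0,4.6,0,-1.9,-2.1,0,4.5,0,-1.9,-2.1,0,4.4,0,-1.9,-2.1,0,4.4]'

```text
time_s: 6.23
position: [0.5687, 0.2048, 0.1376]
ee_rot: [179.9, 0.0, -11.9]
ft_force: [-1.4, -5.9, 2.0]
grip_width: 0.0457
gripper_force: 21.9
```

```bash
python3 shot.py g3 f
```

```text
[0.5687 0.2048 0.1376] [179.9   0.  -11.9] [-1.4 -5.9  2. ] 0.045742860650504695 21.86215192079544
```

View pics/g3.png

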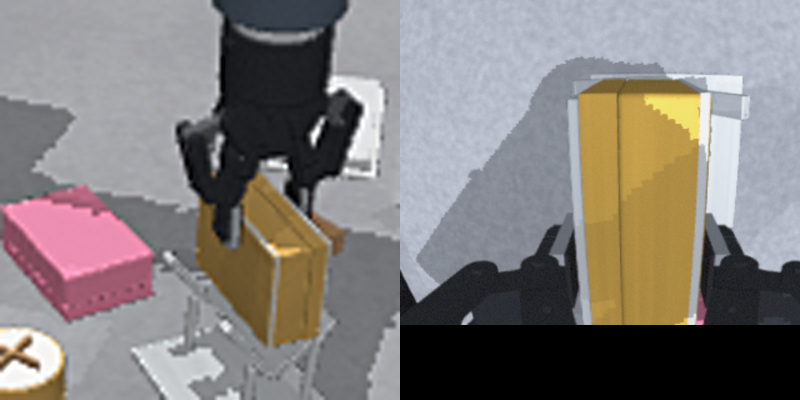

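The tin is now upright and gripped at 45.7 mm (nominal 46), so the lid is shut. I'll grip harder and lift.

>>> apply_moves --series '[0,0,0,0,4.0,0,0,0,0,4.0,0,0,0,0,4.0,0,0,0,0,4.0,0,0,-0.5,0,4.0,0,0,-1.0,0,4.0,0,0,-2.0,0,4.0,0,0,-3.5,0,4.0,0,0,-5.5,0,4.0,0,0,-7.5,0,4.0,0,0,-9.5,0,4.0,0,0,-11.5,0,4.0,0,0,-13.5,0,4.0,0,0,-13.5,0,4.0]' --force 80

```text
time_s: 7.5
position: [0.5707, 0.2065, 0.278]
ee_rot: [-179.7, -0.4, -11.9]
ft_force: [0.7, -0.8, -2.3]
grip_width: 0.0448
gripper_force: 82.2
```

Run:
```python
from h import *
from bench import bot
s=bot.sense();print(s["position"],s["ee_rot"],s["grip_width"],s["ft_force"],s["gripper_force"],s["qpos"])
c=[*s["position"],s["ee_rot"][2]]
print(plan([*seat('f',.0188,.2725),-11.9],seat('t',.0188,.2725),92.27-270))
```

```text
[0.57070177 0.20649105 0.27804068] [-179.6880376    -0.41114747  -11.88378288] 0.04476219189311322 [ 0.70896328 -0.8158913  -2.31695576] 82.22531318664551 [ 3.46796364e+01  2.05688457e+01  1.95958780e+01  8.40810120e-02
 -8.85178223e+01  4.34358987e+01]
[10.28 34.56 -0.    2.89]
```

>>> apply_moves --series '[0.1,0.4,0,0.04,4,0.4,1.2,0,0.1,4,0.6,2.1,0,0.18,4,0.9,3.0,0,0.26,4,1.2,4.0,0,0.34,4,1.5,5.0,0,0.42,4,1.8,6.0,0,0.5,4,2.1,7.0,0,0.58,4,2.4,8.0,0,0.66,4,2.7,9.0,0,0.74,4,3.0,10.0,0,0.82,4,3.3,11.0,0,0.9,4,3.6,12.0,0,0.98,4,3.9,13.0,0,1.06,4,4.2,14.0,0,1.14,4,4.5,15.0,0,1.22,4,4.8,16.0,0,1.3,4,5.1,17.0,0,1.38,4,5.2,17.4,0,1.43,4,5.2,17.4,0,1.45,4]'

```text
time_s: 9.17
position: [0.5837, 0.0242, 0.2717]
ee_rot: [179.9, 0.0, -95.2]
ft_force: [0.1, -0.4, -3.6]
grip_width: 0.0446
gripper_force: 82.2
```

Run:
```python
from h import *
from bench import bot
s=bot.sense();print(s["position"],s["ee_rot"],s["grip_width"],s["qpos"].round(1))
print(plan([*s["position"],s["ee_rot"][2]],seat('t',.0188,.2725),92.27-270))
```

```text
[0.5836958  0.02416047 0.271651  ] [ 1.79915337e+02  1.56567541e-02 -9.51657063e+01] 0.04462990239833307 [ 17.7  18.3  15.5  -0.  -87.3 -22.8]
[17.59 -3.03 -0.08  1.44]
```

>>> apply_moves --series '[0.4,-0.1,0,0.04,4,1.2,-0.2,0,0.1,4,2.1,-0.4,0,0.18,4,3.0,-0.5,0,0.26,4,4.0,-0.7,0,0.34,4,5.0,-0.9,0,0.42,4,6.0,-1.0,0,0.5,4,7.0,-1.2,0,0.58,4,8.0,-1.4,0,0.66,4,9.0,-1.5,0,0.74,4,10.0,-1.7,0,0.82,4,11.0,-1.9,0,0.9,4,12.0,-2.1,0,0.98,4,13.0,-2.2,0,1.06,4,14.0,-2.4,0,1.14,4,15.0,-2.6,0,1.22,4,16.2,-2.8,0,1.3,4,17.2,-2.9,0,1.38,4,17.6,-3.0,0,1.43,4,17.6,-3.0,0,1.44,4]'

```text
time_s: 10.83
position: [0.5986, -0.1535, 0.2717]
ee_rot: [180.0, -0.1, -177.6]
ft_force: [0.6, 0.1, -4.7]
grip_width: 0.0446
gripper_force: 82.3
```

>>> apply_moves --series '[0,0,0,0,4,0,0,0,0,4,0,0,0,0,4,0,0,0,0,4,0,0,0,0,4]'

```text
time_s: 11.25
position: [0.5986, -0.1529, 0.2728]
ee_rot: [180.0, 0.0, -177.4]
ft_force: [0.8, 0.2, -4.0]
grip_width: 0.0447
gripper_force: 82.3
```

Run:
```python
from h import *
from bench import bot,optics
s=bot.sense();print(s["position"],s["ee_rot"],s["grip_width"],s["qpos"].round(1))
print(plan([*s["position"],s["ee_rot"][2]],seat('t',.0188,.2725),92.27-270))
f=optics.grab_frame("wrist");im=cv2.resize(f["color"][:,:,::-1],None,fx=1.5,fy=1.5,interpolation=cv2.INTER_CUBIC)
p=[.5988,-.1725,np.radians(92.27)]
R=Ro.from_euler("xyz",s["ee_rot"],degrees=True).as_matrix()
Ptin=[s["position"]+R@np.array([x,y,-.019]) for x in(-.06,.06) for y in(-.023,.023)]
V=lambda y:np.array([.0041,y,.05])
P=world(p,[V(-.06),V(.06),V(-.06)+.059*O,V(.06)+.059*O,[-.055,-.06,.003],[-.055,.06,.003]])
for P_,c in((P,(0,0,255)),(Ptin,(0,255,0))):
  for q in wproj(f,s,P_): cv2.circle(im,tuple(int(v*1.5) for v in q),3,c,-1)
cv2.imwrite("pics/w2.png",im)
```

```text
[ 0.59863524 -0.15286486  0.27282862] [ 1.79993008e+02  9.18649518e-03 -1.77424061e+02] 0.044708031415367284 [  0.1  22.3  21.4  -0.  -89.1 -87.6]
[ 0.06 -0.08  0.03  0.01]
```

View pics/w2.png

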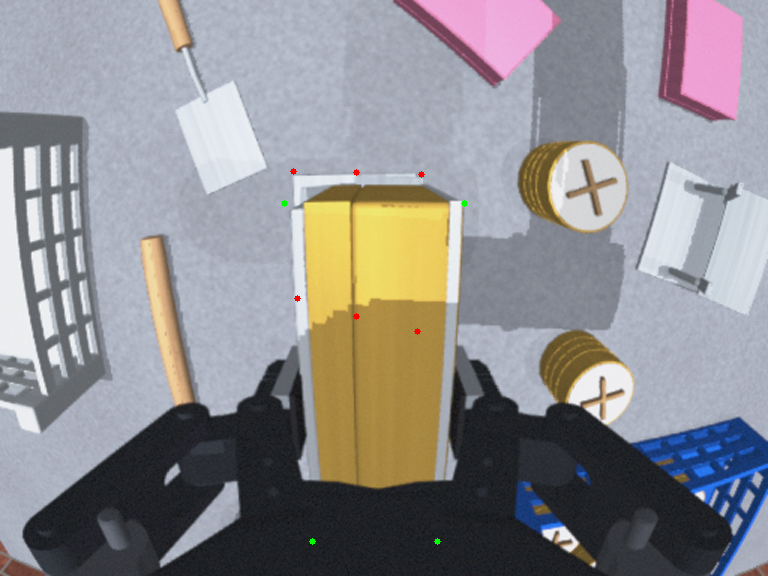

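The stand edges at (295–420,178) match the red predictions within a few mm. The tin is square and centred in the gripper, with its lid towards -y, the stand's back. Lowering.

>>> apply_moves --series '[0,-0.1,0.8,0,4,0,-0.1,2,0,4,0,-0.1,3.5,0,4,0,-0.1,5,0,4,0,-0.1,6.5,0,4,0,-0.1,8,0,4,0,-0.1,9.5,0,4,0,-0.1,10.7,0,4,0,-0.1,11.6,0,4,0,-0.1,12.2,0,4,0,-0.1,12.5,0,4,0,-0.1,12.7,0,4,0,-0.1,12.8,0,4,0,-0.1,12.8,0,4,0,-0.1,12.8,0,4,0,-0.1,12.8,0,4]'

```text
time_s: 12.63
position: [0.5989, -0.1544, 0.1454]
ee_rot: [-180.0, 0.1, -177.5]
ft_force: [0.3, 0.2, -4.2]
grip_width: 0.0449
gripper_force: 82.3
```

>>> apply_moves --series '[0,0,0.1,0,4,0,0,0.2,0,4,0,0,0.3,0,4,0,0,0.4,0,4,0,0,0.4,0,4]'

```text
time_s: 13.05
position: [0.5984, -0.1543, 0.1404]
ee_rot: [180.0, -0.0, -177.5]
ft_force: [0.1, 0.7, -3.5]
grip_width: 0.0448
gripper_force: 82.3
```

>>> apply_moves --series '[0,0,0.1,0,4,0,0,0.2,0,4,0,0,0.3,0,4,0,0,0.3,0,4]'

```text
time_s: 13.38
position: [0.5991, -0.1551, 0.1391]
ee_rot: [-179.9, 0.1, -177.5]
ft_force: [-1.0, -1.9, 2.8]
grip_width: 0.0444
gripper_force: 83.3
```

Contact shows in the force (Fz -4 → +3 N): the edge is on the ledge. Now I'll run the arc in reverse, leaning the tin back between the opening fingers.

>>> apply_moves --series '[0,0,0,0,4.5,0,-0.1,0.1,0,4.6,0,-0.25,0.25,0,4.7,0,-0.4,0.4,0,4.8,0,-0.6,0.55,0,4.9,0,-0.75,0.7,0,5.0,0,-0.9,0.9,0,5.1,0,-1.05,1.1,0,5.2,0,-1.25,1.3,0,5.35,0,-1.4,1.5,0,5.45,0,-1.4,1.5,0,5.45]' --force 20

```text
time_s: 14.3
position: [0.5991, -0.1687, 0.1223]
ee_rot: [-180.0, -0.0, -177.5]
ft_force: [0.7, -1.2, 0.1]
grip_width: 0.0546
gripper_force: 0.9
```

```bash
python3 shot.py p1 t
```

```text
[ 0.5991 -0.1687  0.1223] [-180.    -0.  -177.5] [ 0.7 -1.2  0.1] 0.05464529754509128 0.8614291646517813
```

View pics/p1.png

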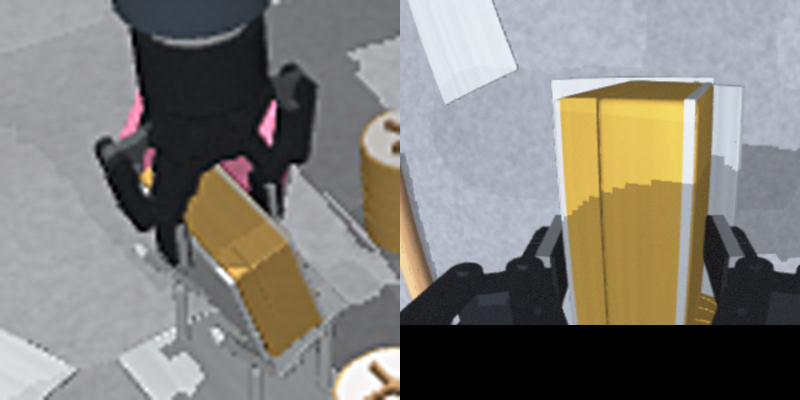

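The tin is leaning back against the rear finger, with the end face tilted at (280,310) and the lid seam unchanged. Continuing.

>>> apply_moves --series '[0,-0.15,0.25,0,5.6,0,-0.3,0.5,0,5.75,0,-0.4,0.7,0,5.9,0,-0.5,0.9,0,6.05,0,-0.6,1.2,0,6.25,0,-0.7,1.5,0,6.5,0,-0.8,1.9,0,6.7,0,-0.85,2.2,0,6.95,0,-0.9,2.5,0,7.2,0,-0.9,2.7,0,7.4,0,-0.9,2.8,0,7.6,0,-0.9,2.8,0,7.8,0,-0.9,2.8,0,8.0,0,-0.9,2.8,0,8.0]'

```text
time_s: 15.57
position: [0.5997, -0.1771, 0.0949]
ee_rot: [180.0, 0.0, -177.5]
ft_force: [-0.6, 0.4, 0.2]
grip_width: 0.0799
gripper_force: 0.0
```

```bash
python3 shot.py p2 t
```

```text
[ 0.5997 -0.1771  0.0949] [ 180.     0.  -177.5] [-0.6  0.4  0.2] 0.0799390965459836 0.0
```

View pics/p2.png

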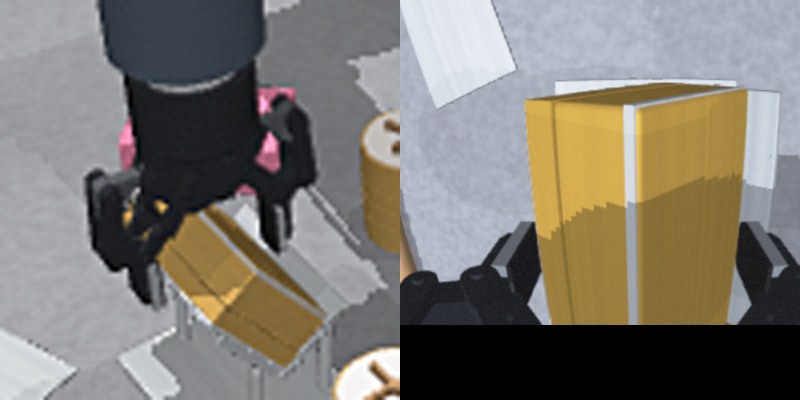

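The tin is seated leaning in the target stand, bottom face up, with zero finger force. Opening fully and retreating straight up.

>>> apply_moves --series '[0,0,0,0,8.54,0,0,0,0,8.54,0,0,0,0,8.54,0,0,-0.5,0,8.54,0,0,-1,0,8.54,0,0,-2,0,8.54,0,0,-3,0,8.54,0,0,-5,0,8.54,0,0,-7,0,8.54,0,0,-10,0,8.54,0,0,-13,0,8.54,0,0,-16,0,8.54,0,0,-16,0,8.54,0,0,-16,0,8.54]'

```text
time_s: 16.83
position: [0.6006, -0.1775, 0.2584]
ee_rot: [-179.9, 0.4, -177.5]
ft_force: [-0.4, 0.5, -0.9]
grip_width: 0.0854
gripper_force: 0.0
```

Run:
```python
from h import *
from bench import bot,optics
s=bot.sense();print(s["position"],s["ft_force"].round(1))
f=optics.grab_frame("wrist");im=cv2.resize(f["color"][:,:,::-1],None,fx=1.5,fy=1.5,interpolation=cv2.INTER_CUBIC)
p=[.5988,-.1725,np.radians(92.27)]
P=world(p,[tin(-.04,y,z) for y in(-.06,.06) for z in(-.023,.023)]+[tin(.04,y,.023) for y in(-.06,.06)])
for q in wproj(f,s,P): cv2.circle(im,tuple(int(v*1.5) for v in q),3,(0,0,255),-1)
cv2.imwrite("pics/w3.png",im)
```

```text
[ 0.60063119 -0.17750441  0.25841314] [-0.4  0.5 -0.9]
```

View pics/w3.png

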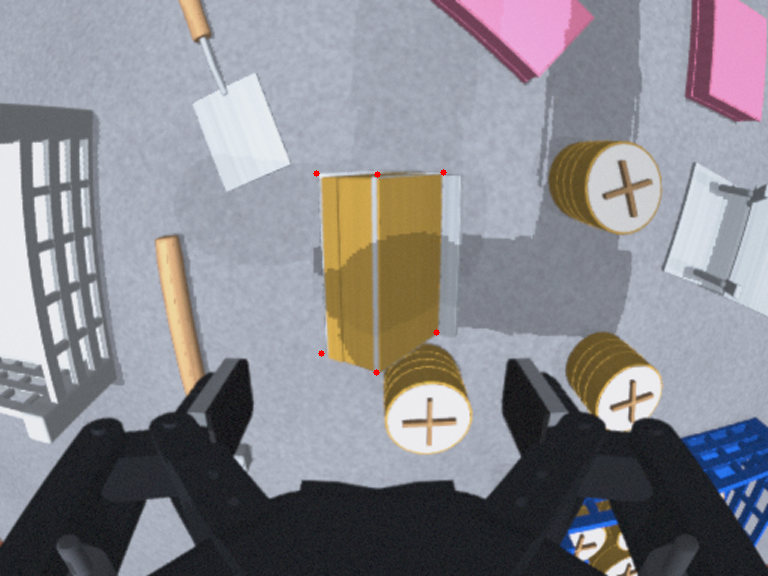

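The seated-pose predictions (377,174), (443,172) and (376,372) match the tin's corners within about 2 mm. The lid is underneath and flush, the gripper is clear, and the bystanders are where they were.

```bash
python3 -c "
from bench import job
print(job.hand_in())"
```

```text
the job is handed in; nothing more can be done
None
```

The tin is in the formerly empty stand, lid against the back bars and bottom up, within about 2 mm of its seat in the last wrist picture, and the job was handed in at about 17 s; the hand-in returned no verdict.

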